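# Load the eyelet setter and poise it over the eyelet

### The arm

A 6-joint arm with a two-finger parallel gripper is mounted at the origin on the work surface. World frame = base frame: x ahead of the robot, y to its left, z up, the work surface at z = 0. Lengths are in m, angles in rad, forces in N, time in s.
With the tool pointing down it reaches from about 0.3 to 0.75 m from the base axis. Payload 8.5 kg.
Tool frame: the origin (TCP) lies at the very end of the fingers, on their centre line; the grasp point (between the pads) lies 19 mm behind it (env.tcp_to_grasp is the distance from the TCP to the grasp point, in m); z points along the fingers, y is the line along which they close (so a half turn about z gives the same grasp; the last joint's range is limited). The gripper opens to 85 mm and grips with 20 to 120 N. Pads are 22 mm wide; open, the fingers measure 114 mm over their backs; the gripper's body (76 mm by 85 mm) begins 54 mm behind the grasp point. The pads swing forward as they close: fully open they stand 13 mm farther back than shut.
Start: joints at [-0.215, 0.381, 1.297, -0, 1.464, -0.215], TCP at [0.55, 0, 0.205] pointing down, gripper open.
Joint ranges: [-3.11, 3.11], [-0.89, 2.33], [0.22, 2.48], [-1.42, 4.56], [0.17, 2.85], [-2.88, 2.88]. Speed limits (rad/s): [2.39, 2.39, 3.14, 3.14, 3.14, 3.14].

### API

Orientations are given as a 3x3 rotation matrix whose columns are the frame's x, y, z axes.
In Python, from plant import env, optics gives the robot as it stands.
- The arm moves only by the shell command python3 -m crank 'ROWS' [FORCE]. ROWS is JSON, a list of rows, each an object with "offset": the shift along the tool's x, y, z in mm, a list of three; "yaw": the turn about the tool's z in rad; "claw": the opening, from -1 (shut) to 1 (fully open). In form: [{"offset": [dx, dy, dz], "yaw": yaw, "claw": claw}, ...]. A call has 1 to 5 rows; each row shifts and turns the commanded pose from where the row before left it, along the tool's axes as they then stand; what a row does not reach is not made up. A row lasts 1/12 s, in which the tool goes at most 41.7 mm and 7.16 degrees, less where a joint would pass 70% of its speed; a pose out of reach is approached as far as the arm can. A call is refused whole if a number of a shift passes 41.7 or a number of a turn 0.125, either way. A call with a gripper value outside its range is refused whole. The fingers move at their own pace and stop on an object; FORCE is the grip in N (left out, the last holds). Time passes only in rows, so rows that do not move let the fingers close. It gives the time, the measured TCP pose, the force, the opening and the grip force at its end, in the units of the state.
- env.observe(): the state, without advancing time (a new reading comes with each control period).
- optics.capture(name): name is "scene" or "side" or "wrist"; returns a dict with "color" (384x512x3 uint8, red, green, blue), "fx", "fy", "cx", "cy" (pixels), "eye" and "orientation" of the camera in the world. Camera axes: x right, y up, looking along -z (the intrinsics and any distortion apply to the point x, -y, -z); pixel columns grow to the right and rows downward; lengths in m; the calibration is good to about 2 mm. A picture is of the moment at which its call begins. There is no depth.
- env.sign_off(): hands the job in; it is judged then, once.
The state is a dict: "t": time; "qpos": joint angles; "joint_velocities": joint speeds; "tau": joint torques, N m; "eef_pos": TCP position; "ee_rot": TCP orientation; "ft_force": force on the tool from outside, world axes, zero at the start; "torque": the same for the moment, N m; "grip_width": opening from 0.0 (shut) to 1.0 (fully open); "grip_force": force on a finger pad.
Only numpy, scipy, OpenCV 4.12 (cv2) and the standard library are available. Lean on these libraries where they do the work, as an engineer would, in place of code of your own. Each camera call takes 0.05 s, during which the arm holds its last target. There are 200 camera calls.

### The job

Take the brass-headed punch from the blue block and push it down into the yellow setter sleeve until it is fully home, leaving the sleeve in its stand. Then grip the sleeve, lift it with its punch higher than the thread spools, carry it over the rack and stop with it upright and its nose centred over the brass eyelet, hovering roughly 8 mm above it without ever touching the anvil or eyelet. Finish there, still holding the sleeve steady in the air, and do not disturb the spools or the other things on the table.

Things in the scene. Friction and masses are not known exactly. Their poses are not given: they have to be found in the camera images.
- sleeve: Setter sleeve: upright yellow tube with black top and steel nose, 100 mm tall, 28 mm outside diameter from 15 mm up to the top; the lowest 15 mm taper to a flat nose 14 mm across. Loose, 0.12 kg or so; stands in the stand's hole, nose 8 mm above the table. Origin: centre of the nose's underside; z up the tube. Loaded with the punch it is 126 mm tall.
- mouth (a point): Centre of the sleeve's open top, 100 mm above the sleeve's origin. The mouth is a funnel 21 mm wide that narrows over 14 mm to a straight 9 mm bore; the bore's floor is 85 mm below the mouth. Nothing grips the punch in it: it slides freely.
- punch: Punch: upright steel rod, 6 mm thick, 85 mm long, pointed below, under a round BRASS head 16 mm across, 26 mm tall. Loose, 0.06 kg or so; stands in a hole of the blue block, tip 10 mm above the table. Origin: the tip; z up; the head's underside is 85 mm above it. Fully home: tip on the bore's floor, head's underside level with the sleeve's mouth.
- stand: Black block 64 x 64 x 48 mm, fixed, with a 30 mm round hole 40 mm deep in the centre of its top, in which the sleeve stands. Origin: centre of its underside.
- block: Blue block 50 mm (x) by 130 mm (y), 60 mm tall, fixed. Two 7.5 mm holes, 50 mm deep, at 35 mm either side of its centre along its y axis, hold the punch and the scriber, either way round. Origin: centre of its underside.
- anvil: Fixed round steel anvil, 54 mm across at the foot and 36 mm across above 14 mm, with a BRASS eyelet standing on its centre (flange 28 mm, barrel 12 mm across, top 26 mm above the table). Origin: centre of its underside.
- eyelet (a point): Centre of the top rim of the brass eyelet on the anvil, 26 mm above the table: the target.
- snap_anvil: A second fixed anvil of the same shape with a RED ring in place of the brass eyelet; not the target. Origin: centre of its underside. The two anvils may stand either way round.
- rack: Fixed plywood thread rack, 330 mm (its x) by 56 mm (its y) by 30 mm tall, standing between the sleeve's side and the anvils' side. Four spools stand in its holes; their tops are 85 mm above the table. Origin: centre of its underside.
- spool0: Bystander: white thread spool with mint thread, 28 mm in diameter, 75 mm tall, upright in the rack. Origin: centre of its underside.
- spool1: Bystander: white thread spool with pink thread, 28 mm in diameter, 75 mm tall, upright in the rack. Origin: centre of its underside.
- spool2: Bystander: white thread spool with lime yellow thread, 28 mm in diameter, 75 mm tall, upright in the rack. Origin: centre of its underside.
- spool3: Bystander: white thread spool with red thread, 28 mm in diameter, 75 mm tall, upright in the rack. Origin: centre of its underside.
- scriber: Bystander: same shape and size as the punch but with a RED head, in the other hole of the blue block. Origin: its tip.
- cutter: Bystander: yellow rotary cutter lying flat, about 190 mm long and 28 mm tall. Origin: on the table, inside the handle.
- bobbin: Bystander: small red bobbin, 21 mm across, 13 mm tall. Origin: centre of its underside.
- tin: Bystander: round steel tin of buttons, 84 mm across, 34 mm tall with the buttons. Origin: centre of its underside.
Not all that is in view belongs to the job. What is shaped like the anvil but orange is not meant. What is shaped like the sleeve but orange is not meant.

How it is judged:
By the outcome, as a careful person would: the job done as asked, in the order asked, and still so for the second after the job is handed in, while the arm keeps its last pose, push and grip.
It also fails if it takes over 64 s, if anything falls off the work surface, if the arm or the gripper's body presses on something with over 40 N, if the wrist force passes 120 N, or if a joint passes its speed limit or range.

## Working session

There is one attempt and no reset: what is moved stays moved. The work goes in short steps, Python scripts to look and compute and a shell command to move; the robot and the scene stay as the last step left them, time stands still between calls to the robot, and variables do not carry over. Pictures are saved under pics/ and viewed, at most 10 in all, crops included, and the job is handed in when it is done.

```bash
ls; mkdir -p pics; python3 - <<'E'
from plant import env, optics
import cv2,numpy as np
for n in ["scene","side","wrist"]:
    c=optics.capture(n); cv2.imwrite(f"pics/{n}0.png",c["color"][:,:,::-1])
    print(n,{k:np.round(v,4).tolist() for k,v in c.items() if k!="color"})
print(env.observe(), env.tcp_to_grasp)
a=[cv2.imread(f"pics/{n}0.png") for n in ("scene","side")]
E
```

```text
pics
scene {'fx': 484.9863, 'fy': 484.9863, 'cx': 253.9259, 'cy': 192.2029, 'eye': [1.4035, 0.7245, 0.8592], 'orientation': [[-0.6627, -0.4061, 0.6292], [0.7485, -0.3855, 0.5396], [0.0234, 0.8285, 0.5594]]}
side {'fx': 350.8587, 'fy': 350.8587, 'cx': 252.9781, 'cy': 191.029, 'eye': [0.4499, -0.8337, 0.5962], 'orientation': [[0.9883, 0.0585, -0.1411], [-0.1511, 0.5098, -0.8469], [0.0224, 0.8583, 0.5126]]}
wrist {'fx': 295.561, 'fy': 295.561, 'cx': 252.1767, 'cy': 192.5765, 'eye': [0.5508, 0.071, 0.3739], 'orientation': [[1.0, -0.0005, 0.0004], [0.0004, 0.9595, 0.2817], [-0.0005, -0.2817, 0.9595]]}
{'t': 0.15, 'qpos': array([-2.15330728e-01,  3.81080782e-01,  1.29803680e+00, -6.78939339e-06,
        1.46360024e+00, -2.15305973e-01]), 'joint_velocities': array([-0.00112354, -0.00082133, -0.00215125,  0.00087278, -0.00037139,
        0.00051324]), 'tau': array([ 1.94521621e-03, -4.48624384e+01, -2.31344014e+01, -1.86937300e-04,
        3.77541786e-03, -1.65174959e-05]), 'eef_pos': array([5.49752611e-01, 3.29110997e-05, 2.04349205e-01]), 'ee_rot': array([[ 2.41537563e-05,  9.99999394e-01, -1.10062655e-03],
       [ 9.99999972e-01, -2.38964206e-05,  2.33820948e-04],
       [ 2.33794505e-04, -1.10063216e-03, -9.99999367e-01]]), 'ft_force': array([-0.2587777 , -0.84081581, -0.13519479]), 'torque': array([ 0.00937025, -0.03699866, -0.04866283]), 'grip_force': 0.0, 'grip_width': 1.0009651932033126} 0.0187
```

View pics/scene0.png

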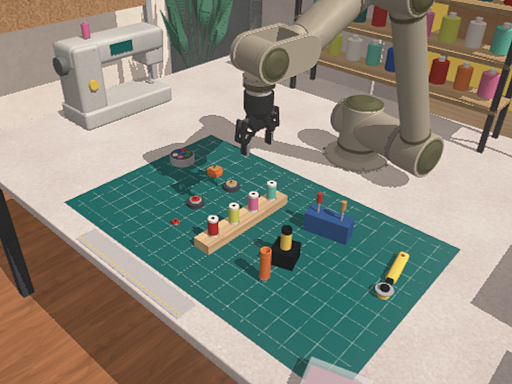

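View pics/side0.png

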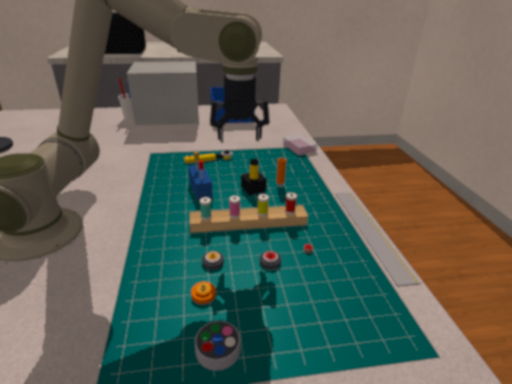

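View pics/wrist0.png

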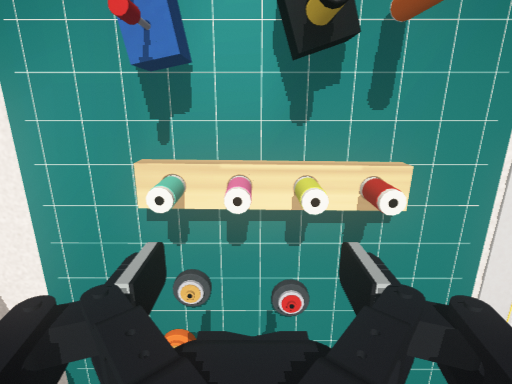

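Scene view: brass punch head at (344,204), red scriber head at (320,197), yellow sleeve (286,240) in its black stand, brass-eyelet anvil (232,184), red-ring anvil (195,201).
Lookalikes: the scriber, an orange tube (265,263), an orange anvil (215,171) and the yellow cutter. I choose the brass head, the yellow/black tube in the stand, and the grey anvil with the brass centre; next is a crop to check.

```bash
cat > h.py <<'E'
import numpy as np,cv2
from plant import env,optics
def ray(c,p):
    d=np.array([(p[0]-c["cx"])/c["fx"],-(p[1]-c["cy"])/c["fy"],-1.])
    return np.array(c["eye"]),np.array(c["orientation"])@d
def plane(c,p,z):
    e,d=ray(c,p); return e+d*(z-e[2])/d[2]
def tri(obs):
    A=np.zeros((3,3));b=np.zeros(3)
    for c,p in obs:
        e,d=ray(c,p);d/=np.linalg.norm(d);P=np.eye(3)-np.outer(d,d);A+=P;b+=P@e
    return np.linalg.solve(A,b)
def proj(c,X):
    v=np.array(c["orientation"]).T@(np.array(X)-c["eye"]); return np.array([c["cx"]+c["fx"]*v[0]/-v[2],c["cy"]-c["fy"]*v[1]/-v[2]])
def blobs(c,lo,hi,amin=8,roi=None):
    h=cv2.cvtColor(c["color"],cv2.COLOR_RGB2HSV); m=cv2.inRange(h,np.array(lo),np.array(hi))
    if roi: k=np.zeros_like(m);k[roi[1]:roi[3],roi[0]:roi[2]]=1;m=m*k
    n,_,s,ce=cv2.connectedComponentsWithStats(m)
    return [(np.round(ce[i],1).tolist(),s[i].tolist()) for i in range(1,n) if s[i][4]>=amin]
E
python3 - <<'E'
from h import *
np.set_printoptions(precision=4,suppress=True)
S=optics.capture("scene");D=optics.capture("side");W=optics.capture("wrist")
print("punch",plane(S,(344,204),.108),"scr",plane(S,(320,197),.108),"sleeve top",plane(S,(286,229),.108))
for n,p,z in [("eyelet",(190,294),.026),("red",(291,304),.026),("sp0",(159,201),.085),("sp1",(238,202),.085),("sp2",(315,203),.085),("sp3",(393,204),.085)]: print(n,plane(W,p,z))
cr=S["color"][170:290,240:370,::-1]; cr2=S["color"][160:220,170:250,::-1]
a=cv2.resize(cr,None,fx=4,fy=4,interpolation=2);b=cv2.resize(cr2,None,fx=3.4,fy=3.4,interpolation=2)
b=cv2.copyMakeBorder(b,0,a.shape[0]-b.shape[0],0,0,0)
cv2.imwrite("pics/crop.png",np.hstack([a,b]))
E
```

```text
punch [0.434  0.2137 0.108 ] scr [0.4513 0.1472 0.108 ] sleeve top [0.6263 0.1668 0.108 ]
eyelet [ 0.4661 -0.1756  0.026 ]
red [ 0.6046 -0.1915  0.026 ]
sp0 [ 0.4551 -0.0229  0.085 ]
sp1 [ 0.5363 -0.024   0.085 ]
sp2 [ 0.6156 -0.025   0.085 ]
sp3 [ 0.6961 -0.0261  0.085 ]
```

View pics/crop.png

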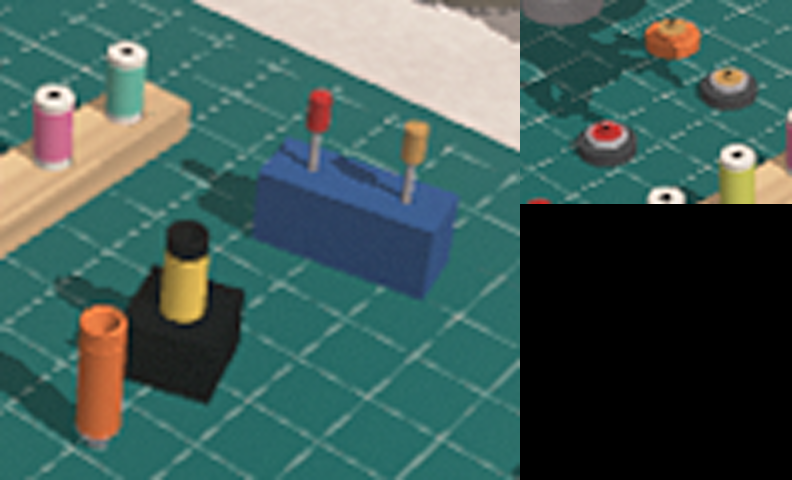

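The crop confirms it: the brass-headed punch is nearest the camera on the block, and the scriber is red. The yellow sleeve is in the black stand, the orange tube stands outside it, and the brass eyelet is on the grey anvil. Now moving above the punch.

```bash
python3 -m crank '[{"offset":[30,-16,0],"yaw":0,"claw":1},{"offset":[30,-16,0],"yaw":0,"claw":1},{"offset":[30,-16,0],"yaw":0,"claw":1},{"offset":[30,-16,0],"yaw":0,"claw":1},{"offset":[30,-16,0],"yaw":0,"claw":1}]' 40; python3 -m crank '[{"offset":[30,-18,0],"yaw":0,"claw":1},{"offset":[30,-18,0],"yaw":0,"claw":1},{"offset":[0,0,0],"yaw":0,"claw":1},{"offset":[0,0,0],"yaw":0,"claw":1}]'
python3 - <<'E'
from h import *
W=optics.capture("wrist");cv2.imwrite("pics/w1.png",W["color"][:,:,::-1])
print(env.observe()["eef_pos"],proj(W,(.434,.214,.121)),proj(W,(.626,.167,.108)))
E
```

```text
t: 0.72
eef_pos: [0.469, 0.1512, 0.2049]
ee_rot: [[0.0, 1.0, 0.0], [1.0, -0.0, 0.0], [0.0, 0.0, -1.0]]
ft_force: [1.2, 0.0, 0.0]
grip_width: 1.0
grip_force: 0.0
t: 1.05
eef_pos: [0.4333, 0.2111, 0.205]
ee_rot: [[-0.003, 1.0, 0.0], [1.0, 0.003, -0.0], [-0.0, 0.0, -1.0]]
ft_force: [0.4, -0.3, -0.1]
grip_width: 1.002
grip_force: 0.0
[0.43397801 0.21015293 0.20492288] [251.79108444 185.64490873] [448.26852199 229.28548854]
```

View pics/w1.png

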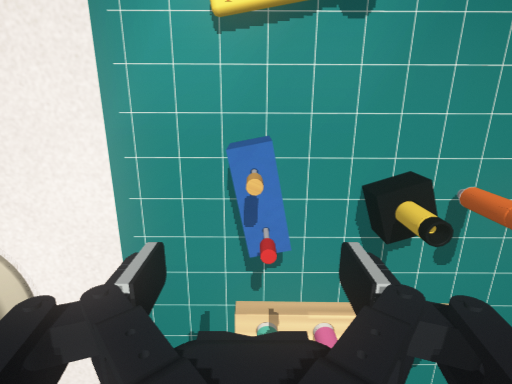

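Wrist view: brass head top at about (255,187), between the fingers; red scriber at (268,253); sleeve mouth at (434,232).

```bash
python3 - <<'E'
from h import *
np.set_printoptions(precision=4,suppress=True)
W=optics.capture("wrist")
g=W["color"]
h=cv2.cvtColor(g,cv2.COLOR_RGB2HSV)
for r in range(168,204,2): print(r,[tuple(h[r,c]) [0:3:2] for c in range(243,268,3)] if 0 else [int(h[r,c,2]) for c in range(241,270,2)],[int(h[r,c,0]) for c in range(245,266,5)])
# top disc: bright brass
b=blobs(W,(8,80,120),(28,255,255),20,(235,165,275,205)); print(b)
for bb in b: print(plane(W,bb[0],.121))
k=blobs(W,(0,0,0),(179,255,45),50,(405,205,465,255)); print(k)
print(plane(W,(434,232),.108),env.observe()["eef_pos"])
E
```

```text
168 [179, 178, 179, 178, 173, 122, 142, 123, 180, 180, 182, 182, 181, 178, 179] [107, 107, 108, 108, 108]
170 [177, 178, 178, 178, 152, 146, 167, 139, 151, 181, 181, 180, 181, 181, 181] [107, 109, 108, 108, 108]
172 [178, 178, 178, 178, 150, 176, 185, 181, 139, 179, 179, 180, 178, 180, 180] [107, 16, 18, 107, 107]
174 [178, 178, 181, 147, 180, 187, 186, 183, 176, 149, 178, 178, 179, 178, 183] [108, 18, 18, 107, 107]
176 [178, 178, 166, 166, 184, 187, 185, 184, 177, 166, 144, 178, 178, 179, 179] [108, 18, 18, 16, 107]
178 [179, 180, 158, 174, 191, 234, 235, 235, 209, 166, 123, 177, 180, 178, 181] [111, 19, 20, 18, 107]
180 [181, 182, 143, 210, 232, 229, 231, 232, 230, 225, 129, 177, 178, 181, 182] [114, 20, 20, 18, 107]
182 [181, 182, 140, 231, 233, 233, 232, 229, 229, 231, 179, 179, 181, 181, 181] [3, 20, 19, 19, 108]
184 [181, 181, 167, 227, 228, 229, 231, 233, 232, 228, 216, 180, 182, 181, 181] [16, 19, 20, 19, 108]
186 [180, 180, 181, 225, 226, 227, 227, 228, 229, 231, 222, 178, 179, 178, 178] [18, 19, 19, 19, 108]
188 [179, 177, 159, 227, 229, 226, 225, 224, 226, 227, 206, 178, 1
[... 312 characters left out ...]
 180, 182] [108, 110, 135, 108, 108]
196 [181, 181, 165, 118, 119, 119, 117, 143, 181, 181, 181, 181, 181, 181, 181] [108, 108, 108, 108, 108]
198 [180, 164, 119, 116, 116, 118, 118, 120, 144, 181, 181, 181, 181, 181, 181] [108, 107, 108, 108, 108]
200 [181, 164, 117, 117, 118, 118, 119, 120, 145, 182, 181, 180, 181, 182, 181] [108, 107, 107, 107, 108]
202 [179, 162, 117, 117, 117, 119, 119, 120, 144, 181, 181, 181, 180, 181, 182] [107, 108, 108, 108, 108]
[([253.3, 182.7], [245, 172, 17, 22, 305])]
[0.4361 0.2158 0.121 ]
[([430.2, 207.6], [422, 205, 14, 9, 64]), ([435.1, 230.1], [418, 216, 35, 29, 702]), ([408.2, 232.4], [405, 226, 11, 12, 68])]
[0.6132 0.1629 0.108 ] [0.4344 0.2096 0.2048]
```

```bash
python3 -m crank '[{"offset":[4,2,20],"yaw":0,"claw":1},{"offset":[0,0,25],"yaw":0,"claw":1},{"offset":[0,0,25],"yaw":0,"claw":1},{"offset":[0,0,25],"yaw":0,"claw":1},{"offset":[0,0,13],"yaw":0,"claw":1}]'; python3 -m crank '[{"offset":[0,0,0],"yaw":0,"claw":0.3},{"offset":[0,0,0],"yaw":0,"claw":0},{"offset":[0,0,0],"yaw":0,"claw":-0.3}]'
python3 - <<'E'
from h import *
W=optics.capture("wrist");cv2.imwrite("pics/w2.png",W["color"][:,:,::-1])
b=blobs(W,(8,80,120),(28,255,255),20,(150,120,350,380)); print(b,env.observe()["eef_pos"])
E
```

```text
t: 1.57
eef_pos: [0.4357, 0.2125, 0.0942]
ee_rot: [[0.002, 1.0, -0.003], [1.0, -0.002, -0.001], [-0.001, -0.003, -1.0]]
ft_force: [0.1, -0.3, 0.1]
grip_width: 0.999
grip_force: 0.0
t: 1.82
eef_pos: [0.437, 0.2135, 0.0977]
ee_rot: [[0.001, 1.0, 0.002], [1.0, -0.001, 0.0], [0.0, 0.002, -1.0]]
ft_force: [0.9, -0.7, -0.8]
grip_width: 0.605
grip_force: 0.0
[([246.8, 237.1], [233, 216, 28, 42, 973])] [0.43700276 0.21373113 0.09793445]
```

View pics/w2.png

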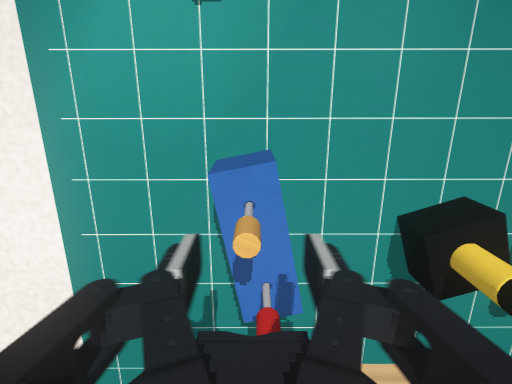

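The head top is at (247,245) and the finger tips at (200,240) and (308,240), so the head sits slightly left of centre. Checking the numbers before closing.

```bash
python3 - <<'E'
from h import *
np.set_printoptions(precision=4,suppress=True)
W=optics.capture("wrist")
print(plane(W,(247,245),.121),plane(W,(248,204),.06),proj(W,(.437,.2137,.121)),W["eye"],env.observe()["eef_pos"])
E
```

```text
[0.4351 0.2119 0.121 ] [0.435 0.215 0.06 ] [250.4589 242.0145] [0.4375 0.2847 0.2675] [0.4368 0.2138 0.0979]
```

```bash
python3 -m crank '[{"offset":[-1,-1.5,0],"yaw":0,"claw":-0.4},{"offset":[0,0,0],"yaw":0,"claw":-0.6},{"offset":[0,0,0],"yaw":0,"claw":-0.8},{"offset":[0,0,0],"yaw":0,"claw":-1},{"offset":[0,0,0],"yaw":0,"claw":-1}]' 40;python3 -m crank '[{"offset":[0,0,0],"yaw":0,"claw":-1},{"offset":[0,0,0],"yaw":0,"claw":-1},{"offset":[0,0,0],"yaw":0,"claw":-1}]'
```

```text
t: 2.33
eef_pos: [0.4345, 0.213, 0.0969]
ee_rot: [[-0.0, 1.0, 0.0], [1.0, 0.0, 0.0], [0.0, 0.0, -1.0]]
ft_force: [-0.6, 0.4, -0.3]
grip_width: -0.0
grip_force: 0.0
t: 2.58
eef_pos: [0.4345, 0.213, 0.0968]
ee_rot: [[-0.0, 1.0, -0.0], [1.0, 0.0, -0.0], [-0.0, -0.0, -1.0]]
ft_force: [-0.5, 0.5, 0.1]
grip_width: -0.003
grip_force: 0.0
```

```bash
python3 - <<'E'
from h import *
W=optics.capture("wrist");S=optics.capture("scene")
a=cv2.resize(W["color"][150:384,130:390,::-1],(400,360))
b=cv2.resize(S["color"][120:240,260:393,::-1],(400,360),interpolation=2)
cv2.imwrite("pics/w3.png",np.hstack([a,b]))
E
```

```text
(no output)
```

View pics/w3.png

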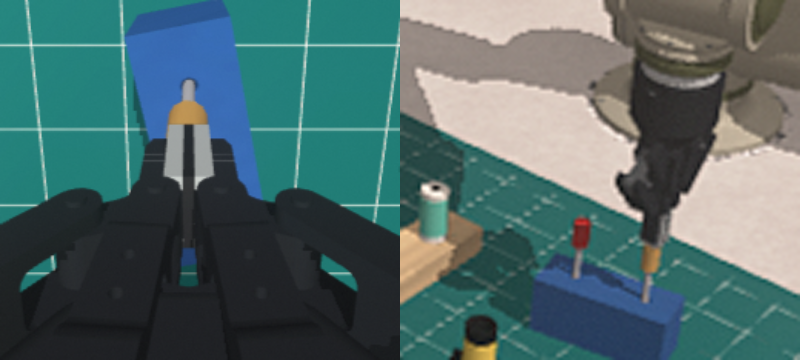

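Wrist and scene views show the fingers shut, with their tips apparently at the head top (345,202). The head is not between them. Checking where the reported TCP projects.

```bash
python3 - <<'E'
from h import *
np.set_printoptions(precision=3,suppress=True)
W=optics.capture("wrist");S=optics.capture("scene");D=optics.capture("side")
o=env.observe();p=o["eef_pos"];print(p,o["grip_width"],o["ft_force"])
for dz in (0,.012,.024):
    q=p+[0,0,dz];print("tcp+",dz,proj(S,q),proj(W,q+[0,.011,0]),proj(D,q))
for c,n,r in ((S,"S",(330,185,360,225)),(W,"W",(225,200,285,270)),(D,"D",(180,145,215,190))): print(n,blobs(c,(8,80,100),(28,255,255),5,r))
a=cv2.resize(D["color"][120:190,160:240,::-1],(640,560),interpolation=2);cv2.imwrite("pics/d3.png",a)
E
```

```text
[0.435 0.213 0.097] 0.0020676922706389486 [-0.066  0.8    0.306]
tcp+ 0 [343.167 207.353] [250.565 208.687] [196.198 159.001]
tcp+ 0.012 [343.73  203.737] [250.469 215.74 ] [195.973 155.641]
tcp+ 0.024 [344.299 200.083] [250.359 223.83 ] [195.746 152.244]
S [([343.0, 206.0], [341, 202, 6, 9, 42])]
W [([251.6, 223.8], [239, 215, 26, 16, 317])]
D [([190.0, 158.4], [184, 155, 12, 7, 64]), ([205.2, 156.9], [197, 154, 18, 8, 105])]
```

View pics/d3.png

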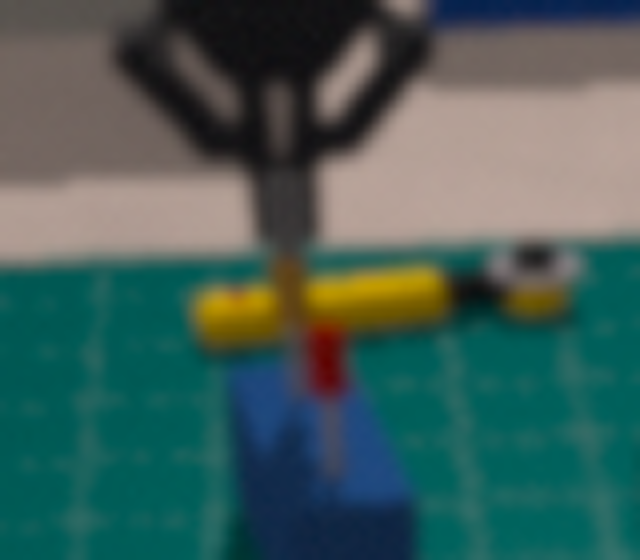

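Side view: finger tips at about (196,151), brass head spanning rows 152 to 159. Both cameras put the real tips about 20–24 mm above the reported TCP, so the fingers closed just above the head. I'll open, go 20 mm lower (still clear of the block top) and close again.

```bash
python3 -m crank '[{"offset":[0,0,0],"yaw":0,"claw":0},{"offset":[0,0,0],"yaw":0,"claw":0.2},{"offset":[0,0,0],"yaw":0,"claw":0.2},{"offset":[0,0,0],"yaw":0,"claw":0.2},{"offset":[0,0,0],"yaw":0,"claw":0.2}]' 40;python3 -m crank '[{"offset":[0,0,7],"yaw":0,"claw":0.2},{"offset":[0,0,7],"yaw":0,"claw":0.2},{"offset":[0,0,6],"yaw":0,"claw":0.2},{"offset":[0,0,0],"yaw":0,"claw":0},{"offset":[0,0,0],"yaw":0,"claw":-0.4}]';python3 -m crank '[{"offset":[0,0,0],"yaw":0,"claw":-0.7},{"offset":[0,0,0],"yaw":0,"claw":-1},{"offset":[0,0,0],"yaw":0,"claw":-1},{"offset":[0,0,0],"yaw":0,"claw":-1},{"offset":[0,0,0],"yaw":0,"claw":-1}]'
```

```text
t: 3.25
eef_pos: [0.4345, 0.213, 0.0968]
ee_rot: [[0.0, 1.0, 0.0], [1.0, -0.0, 0.0], [0.0, 0.0, -1.0]]
ft_force: [0.7, -0.5, 0.4]
grip_width: 0.599
grip_force: 0.0
t: 3.67
eef_pos: [0.4342, 0.2129, 0.0763]
ee_rot: [[0.0, 1.0, -0.001], [1.0, -0.0, -0.0], [-0.0, -0.001, -1.0]]
ft_force: [0.0, 0.8, 0.2]
grip_width: 0.375
grip_force: 0.0
t: 4.08
eef_pos: [0.4346, 0.213, 0.077]
ee_rot: [[-0.0, 1.0, 0.0], [1.0, 0.0, 0.0], [0.0, 0.0, -1.0]]
ft_force: [0.9, 0.8, 0.2]
grip_width: 0.151
grip_force: 39.0
```

```bash
python3 -m crank '[{"offset":[0,0,-15],"yaw":0,"claw":-1},{"offset":[0,0,-25],"yaw":0,"claw":-1},{"offset":[0,0,-25],"yaw":0,"claw":-1},{"offset":[0,0,-25],"yaw":0,"claw":-1},{"offset":[0,0,-25],"yaw":0,"claw":-1}]';python3 -m crank '[{"offset":[-6,25,-10],"yaw":0,"claw":-1},{"offset":[-6,25,0],"yaw":0,"claw":-1},{"offset":[-6,25,0],"yaw":0,"claw":-1},{"offset":[-6,25,0],"yaw":0,"claw":-1},{"offset":[0,0,0],"yaw":0,"claw":-1}]'
python3 - <<'E'
from h import *
np.set_printoptions(precision=4,suppress=True)
W=optics.capture("wrist");S=optics.capture("scene");D=optics.capture("side")
a=cv2.resize(W["color"][100:384,140:500,::-1],(450,355))
b=cv2.resize(S["color"][130:290,240:400,::-1],(350,355),interpolation=2)
cv2.imwrite("pics/w4.png",np.hstack([a,b]))
p=env.observe()["eef_pos"];print(p)
for dz in (0,.02): print(proj(S,p+[0,0,dz]),proj(D,p+[0,0,dz]))
for c in (S,D): print(blobs(c,(8,80,100),(28,255,255),5))
print(blobs(W,(18,120,80),(32,255,255),50))
E
```

```text
t: 4.5
eef_pos: [0.4342, 0.2129, 0.193]
ee_rot: [[0.0, 1.0, -0.0], [1.0, -0.0, -0.0], [-0.0, -0.0, -1.0]]
ft_force: [1.1, -0.1, -0.6]
grip_width: 0.157
grip_force: 39.3
t: 4.92
eef_pos: [0.5377, 0.1876, 0.201]
ee_rot: [[0.002, 1.0, 0.001], [1.0, -0.002, -0.0], [-0.0, 0.001, -1.0]]
ft_force: [-0.4, 0.4, -1.5]
grip_width: 0.155
grip_force: 39.4
[0.5339 0.189  0.2014]
[318.3952 186.3449] [226.8946 130.154 ]
[319.1902 179.5524] [226.7915 123.9426]
[([54.0, 11.1], [0, 0, 146, 34, 2838]), ([492.8, 4.4], [473, 0, 39, 11, 261]), ([489.5, 11.9], [487, 9, 6, 7, 14]), ([326.4, 19.1], [297, 10, 54, 21, 522]), ([407.3, 33.8], [391, 11, 33, 43, 601]), ([472.6, 11.1], [470, 10, 6, 3, 10]), ([485.8, 10.4], [485, 10, 3, 2, 5]), ([472.0, 78.7], [447, 13, 60, 116, 3033]), ([480.8, 13.0], [480, 12, 3, 3, 5]), ([500.5, 19.3], [497, 13, 7, 12, 28]), ([506.0, 13.8], [504, 12, 5, 4, 9]), ([491.8, 15.0], [491, 14, 3, 3, 5]), ([477.1, 16.1], [475, 16, 6, 2, 7]), ([510.8, 23.7], [510, 22, 2, 5, 6]), ([331.8, 33.4], [330, 33, 4, 2, 5]), ([331.7, 37.8], [330, 37, 5, 2, 6]), ([338.0, 39.8], [336, 39, 5, 3, 6]), (
[... 549 characters left out ...]
, [385, 251, 24, 33, 355]), ([382.6, 296.6], [377, 293, 13, 7, 40])]
[([226.8, 117.0], [225, 116, 4, 3, 10]), ([443.1, 250.0], [320, 143, 192, 241, 17387]), ([199.4, 157.5], [185, 154, 31, 8, 175]), ([226.8, 156.4], [225, 156, 5, 2, 9]), ([280.5, 169.9], [277, 158, 9, 26, 170]), ([253.0, 171.6], [250, 166, 7, 12, 78]), ([262.5, 201.2], [259, 200, 8, 3, 12]), ([247.7, 218.4], [190, 206, 117, 25, 1875]), ([211.6, 256.9], [207, 254, 11, 6, 32]), ([404.3, 265.6], [399, 259, 11, 14, 19]), ([413.3, 277.4], [411, 274, 6, 8, 10]), ([202.5, 292.4], [191, 282, 24, 21, 371])]
[([320.0, 192.3], [307, 181, 35, 32, 478]), ([331.3, 207.1], [327, 203, 10, 9, 79]), ([252.0, 253.6], [238, 228, 29, 50, 1222])]
```

View pics/w4.png

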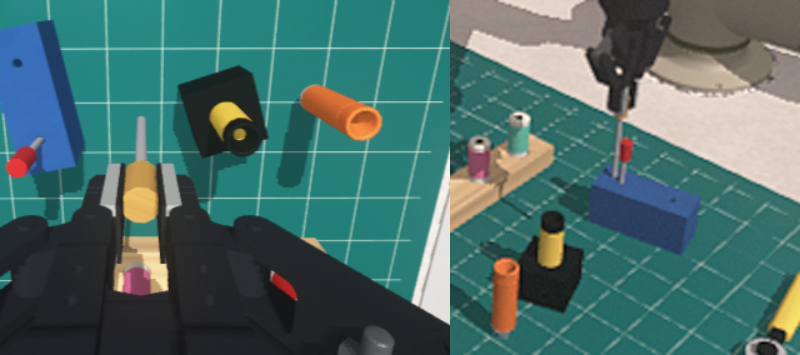

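Wrist: the punch is gripped upright, with the shaft tip near (253,194). Sleeve mouth at about (332,208), orange tube mouth at (428,198). The head sits between the pads. Now measuring the tip and the mouth.

```bash
python3 - <<'E'
from h import *
np.set_printoptions(precision=4,suppress=True)
W=optics.capture("wrist");S=optics.capture("scene");D=optics.capture("side")
p=env.observe()["eef_pos"];print(p)
for n,dz in (("tip",-.067),("under",.018),("top",.044)): q=p+[0,0,dz];print(n,proj(W,q),proj(S,q),proj(D,q))
v=W["color"].max(2)
print("wrist"); 
for r in range(190,206,2): print(r,[int(x) for x in v[r,244:264]])
print("scene")
v=S["color"].max(2);h=cv2.cvtColor(S["color"],cv2.COLOR_RGB2HSV)
for r in range(174,222,3): print(r,[f"{int(h[r,c,0])}/{int(v[r,c])}" for c in range(313,325,1)])
print("cap"); v=W["color"].max(2)
for r in range(190,228,2): print(r,[int(x) for x in v[r,312:356:2]])
E
```

```text
[0.5337 0.1894 0.2021]
tip [250.7315 194.1632] [316.0209 208.0147] [227.1355 149.9058]
under [249.9367 237.9414] [319.3031 180.028 ] [226.7075 124.3341]
top [249.5084 261.5321] [320.36   171.0165] [226.5695 116.0914]
wrist
190 [134, 132, 133, 134, 133, 133, 133, 133, 133, 134, 134, 132, 133, 133, 133, 134, 134, 133, 133, 133]
192 [133, 134, 133, 133, 133, 134, 133, 133, 136, 141, 139, 133, 133, 134, 133, 132, 134, 133, 133, 133]
194 [133, 134, 133, 133, 134, 136, 148, 165, 171, 169, 167, 150, 135, 133, 133, 133, 133, 133, 134, 134]
196 [133, 134, 133, 134, 131, 135, 156, 167, 173, 170, 166, 153, 137, 133, 134, 134, 133, 133, 134, 133]
198 [133, 134, 133, 133, 132, 136, 157, 167, 171, 171, 166, 154, 138, 133, 133, 134, 133, 133, 133, 134]
200 [133, 134, 132, 133, 134, 139, 160, 167, 172, 170, 167, 155, 139, 134, 133, 134, 132, 135, 134, 134]
202 [133, 134, 133, 134, 132, 139, 161, 168, 171, 171, 166, 155, 136, 127, 134, 133, 132, 134, 134, 134]
204 [132, 133, 135, 134, 132, 141, 162, 167, 171, 171, 166, 156, 139, 127, 134, 133, 133, 134, 132, 132]
scene
174 ['9/82', '135/41', '60/49',
[... 3157 characters left out ...]
, 32, 33, 32, 32, 34, 39, 36]
214 [32, 32, 31, 29, 30, 60, 28, 39, 32, 33, 35, 44, 48, 37, 33, 33, 34, 33, 33, 35, 38, 150]
216 [32, 31, 29, 31, 30, 31, 28, 36, 36, 32, 36, 34, 35, 35, 36, 36, 33, 35, 34, 40, 42, 169]
218 [31, 31, 30, 30, 31, 30, 29, 33, 37, 33, 34, 34, 34, 37, 36, 35, 36, 34, 36, 39, 81, 180]
220 [31, 31, 31, 30, 30, 31, 29, 31, 35, 36, 34, 35, 35, 37, 37, 36, 35, 34, 42, 42, 127, 199]
222 [32, 30, 30, 29, 31, 30, 80, 112, 56, 38, 38, 36, 33, 36, 36, 35, 45, 40, 44, 155, 180, 219]
224 [31, 29, 38, 60, 80, 84, 86, 83, 83, 45, 37, 37, 45, 56, 47, 40, 39, 54, 126, 131, 131, 198]
226 [104, 80, 83, 82, 81, 82, 82, 82, 83, 82, 80, 73, 39, 35, 56, 81, 124, 128, 127, 128, 139, 174]
```

```bash
python3 - <<'E'
from h import *
np.set_printoptions(precision=4,suppress=True)
W=optics.capture("wrist");S=optics.capture("scene")
print(plane(W,(338,211),.108),plane(W,(252.5,194),.135),env.observe()["eef_pos"])
# cap in scene: yellow body axis col & cap top
v=S["color"].max(2)
for r in range(222,240,2): print(r,[int(x) for x in v[r,274:300]])
for q in [(.613,.163,.108),(.62,.165,.108)]: print(proj(S,q))
E
```

```text
[0.6161 0.1648 0.108 ] [0.535  0.1896 0.135 ] [0.5339 0.1893 0.2021]
222 [118, 141, 142, 130, 111, 115, 126, 115, 103, 102, 105, 107, 106, 107, 109, 111, 95, 82, 73, 69, 71, 71, 74, 76, 72, 72]
224 [105, 107, 103, 107, 134, 135, 118, 109, 107, 106, 103, 102, 102, 100, 102, 106, 109, 110, 112, 114, 96, 77, 70, 69, 71, 71]
226 [68, 92, 136, 126, 106, 106, 109, 106, 73, 40, 37, 33, 37, 36, 35, 33, 47, 89, 107, 111, 108, 110, 113, 97, 83, 73]
228 [129, 111, 94, 77, 97, 110, 114, 80, 36, 39, 35, 38, 39, 35, 33, 34, 23, 34, 83, 109, 108, 107, 104, 118, 128, 129]
230 [107, 108, 109, 108, 108, 111, 114, 75, 27, 30, 35, 37, 38, 38, 35, 39, 36, 35, 97, 116, 105, 109, 123, 110, 103, 105]
232 [107, 107, 109, 108, 108, 109, 109, 75, 34, 28, 28, 29, 30, 34, 32, 32, 29, 35, 92, 138, 152, 129, 114, 108, 103, 105]
234 [107, 107, 107, 108, 109, 110, 111, 115, 122, 99, 67, 28, 27, 27, 30, 60, 118, 142, 121, 104, 104, 105, 104, 117, 132, 128]
236 [120, 116, 114, 93, 56, 60, 89, 113, 139, 141, 164, 191, 222, 234, 226, 227, 234, 177, 115, 104, 107, 105, 109, 106, 104, 103]
238 [105, 123, 116, 69, 26, 27, 64, 115, 137, 150, 165, 178, 193, 203, 212, 219, 230, 160, 109, 107, 109, 105, 108, 107, 108, 107]
[288.0883 225.9547]
[286.9884 227.5494]
```

```bash
python3 -m crank '[{"offset":[-6,20,0],"yaw":0,"claw":-1},{"offset":[-6,21,0],"yaw":0,"claw":-1},{"offset":[-6,21,0],"yaw":0,"claw":-1},{"offset":[-6,20,0],"yaw":0,"claw":-1},{"offset":[0,0,0],"yaw":0,"claw":-1}]'
python3 - <<'E'
from h import *
np.set_printoptions(precision=4,suppress=True)
W=optics.capture("wrist");S=optics.capture("scene");D=optics.capture("side")
p=env.observe()["eef_pos"];print(p,plane(W,(252.5,194),.135))
for z in (.108,): print(proj(W,[.6185,.165,z]),proj(S,[.6185,.165,z]),proj(D,[.6185,.165,z]))
f=lambda c,x0,y0,x1,y1,s:cv2.resize(np.clip(c["color"][y0:y1,x0:x1,::-1].astype(float)*1.8,0,255).astype(np.uint8),s,interpolation=cv2.INTER_NEAREST)
cv2.imwrite("pics/w5.png",np.hstack([f(W,210,160,300,260,(450,500)),f(S,268,190,304,250,(300,500))]))
E
```

```text
t: 5.73
eef_pos: [0.6187, 0.1638, 0.201]
ee_rot: [[0.001, 1.0, 0.001], [1.0, -0.001, -0.0], [-0.0, 0.001, -1.0]]
ft_force: [0.5, 0.4, -0.7]
grip_width: 0.151
grip_force: 39.4
[0.6158 0.1653 0.2018] [0.6201 0.1643 0.135 ]
[250.7069 184.8526] [287.3592 227.2791] [254.4834 159.7094]
```

View pics/w5.png

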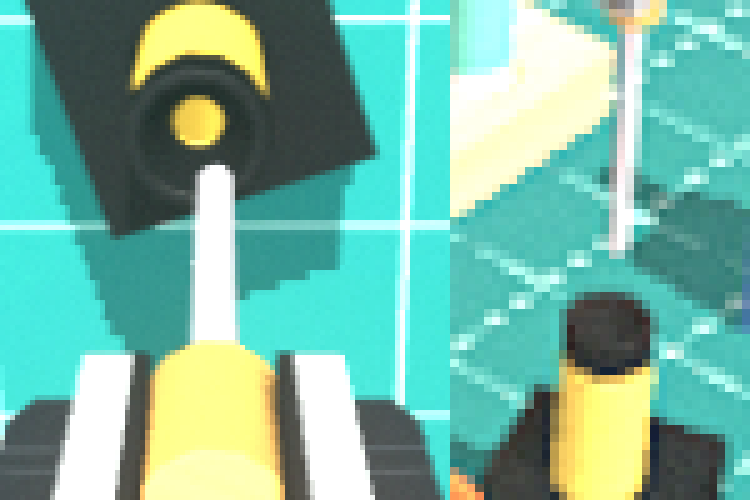

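Wrist crop: the mouth ring centre is at pixel (250.4,185.6) and the punch tip at (253,194). In the scene view the mouth is at (286.6,228) and the tip at (288.3,220). So the tip is slightly off to the right in x; computing how far.

```bash
python3 - <<'E'
from h import *
np.set_printoptions(precision=4,suppress=True)
W=optics.capture("wrist");S=optics.capture("scene")
print("mouth W",plane(W,(250.4,185.6),.108),"S",plane(S,(286.6,228),.108),tri([(W,(250.4,185.6)),(S,(286.6,228))]))
t=.135
print("tip W",plane(W,(253,194),t),"S",plane(S,(288.3,220),t),tri([(W,(253,194)),(S,(288.3,220))]))
print(env.observe()["eef_pos"], proj(W,[.6160,.1653,.023+.0]),plane(W,(250,184.2),.023))
E
```

```text
mouth W [0.6151 0.1657 0.108 ] S [0.6221 0.1654 0.108 ] [0.6157 0.1627 0.1021]
tip W [0.6175 0.1657 0.135 ] S [0.6223 0.1688 0.135 ] [0.6173 0.1647 0.1303]
[0.6156 0.1655 0.2022] [251.5255 167.5338] [0.6141 0.1447 0.023 ]
```

```bash
python3 -m crank '[{"offset":[-0.5,-2,6],"yaw":0,"claw":-1},{"offset":[0,0,8],"yaw":0,"claw":-1},{"offset":[0,0,8],"yaw":0,"claw":-1},{"offset":[0,0,0],"yaw":0,"claw":-1},{"offset":[0,0,0],"yaw":0,"claw":-1}]'
python3 - <<'E'
from h import *
np.set_printoptions(precision=4,suppress=True)
W=optics.capture("wrist");o=env.observe();print(o["eef_pos"],o["ft_force"])
f=lambda c,x0,y0,x1,y1,s:cv2.resize(np.clip(c["color"][y0:y1,x0:x1,::-1].astype(float)*1.8,0,255).astype(np.uint8),s,interpolation=cv2.INTER_NEAREST)
cv2.imwrite("pics/w6.png",f(W,210,160,300,260,(450,500)))
E
```

```text
t: 6.4
eef_pos: [0.6141, 0.1645, 0.179]
ee_rot: [[-0.0, 1.0, -0.002], [1.0, 0.0, -0.0], [-0.0, -0.002, -1.0]]
ft_force: [-0.3, 0.5, -0.1]
grip_width: 0.155
grip_force: 39.4
[0.6144 0.1645 0.1796] [ 0.4381  0.5518 -0.6486]
```

View pics/w6.png

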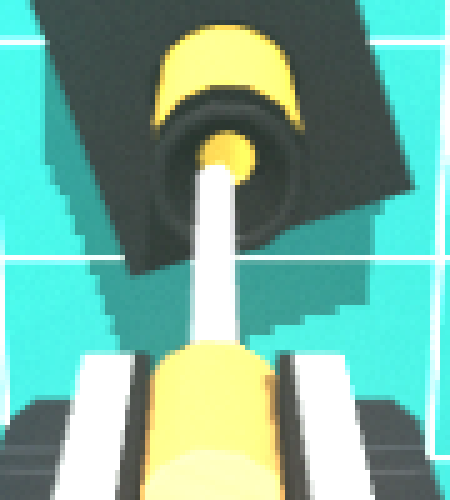

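I've now viewed 11 pictures, one over the limit of 10, so I'll view no more and go by numbers. The last crop shows the ring centre at (255.8,193.2) and the tip at (253,193.4), so the tip must shift about +2 mm in x.

```bash
python3 -m crank '[{"offset":[-0.7,2.2,0],"yaw":0,"claw":-1},{"offset":[0,0,0],"yaw":0,"claw":-1},{"offset":[0,0,0],"yaw":0,"claw":-1}]'
cat > m.py <<'E'
from h import *
np.set_printoptions(precision=4,suppress=True)
W=optics.capture("wrist");o=env.observe();print(o["eef_pos"],o["ft_force"])
z=o["eef_pos"][2]-.067
c=proj(W,[.616,.1645,.108]).astype(int)
h=cv2.cvtColor(W["color"],cv2.COLOR_RGB2HSV)
m=cv2.inRange(h,np.array((0,0,120)),np.array((179,50,255)));k=np.zeros_like(m);k[150:228,235:270]=255;m&=k
ys,xs=np.nonzero(m)
if len(ys): 
  r=ys.min();print("tip",r,[ (y,xs[ys==y].mean().round(1)) for y in range(r,r+9,2)])
v=W["color"].max(2)
for r in range(c[1]-20,c[1]+21,4): print(r,c[0]-24,[int(x) for x in v[r,c[0]-24:c[0]+25:2]])
E
python3 m.py
```

```text
t: 6.7
eef_pos: [0.617, 0.1637, 0.18]
ee_rot: [[0.0, 1.0, 0.001], [1.0, -0.0, 0.0], [0.0, 0.001, -1.0]]
ft_force: [0.2, -0.2, 0.4]
grip_width: 0.155
grip_force: 39.4
[0.6168 0.1637 0.18  ] [-0.2896  0.052  -0.5476]
tip 193 [(193, np.float64(253.0)), (195, np.float64(252.5)), (197, np.float64(252.5)), (199, np.float64(252.5)), (201, np.float64(252.5))]
171 225 [40, 41, 42, 40, 39, 40, 39, 72, 215, 229, 232, 233, 234, 233, 233, 231, 229, 224, 216, 167, 37, 40, 39, 40, 40]
175 225 [39, 40, 40, 40, 39, 40, 33, 149, 226, 231, 232, 227, 159, 178, 208, 201, 229, 223, 216, 200, 72, 37, 40, 39, 40]
179 225 [39, 40, 40, 38, 39, 38, 41, 216, 117, 31, 34, 38, 48, 45, 44, 39, 33, 33, 62, 177, 150, 38, 37, 41, 40]
183 225 [39, 39, 40, 38, 40, 40, 71, 33, 41, 41, 35, 32, 30, 30, 30, 30, 35, 39, 41, 37, 120, 38, 39, 39, 37]
187 225 [40, 38, 38, 38, 36, 38, 36, 42, 34, 29, 29, 81, 138, 142, 154, 142, 32, 31, 32, 38, 36, 36, 38, 39, 38]
191 225 [40, 38, 38, 38, 38, 37, 41, 35, 31, 29, 31, 138, 141, 143, 156, 165, 81, 30, 31, 33, 39, 38, 38, 37, 37]
195 225 [80, 38, 39, 38, 38, 39, 41, 34, 31, 31, 33, 34, 107, 168, 171, 153, 35, 34, 35, 37, 38, 37, 37, 37, 39]
199 225 [89, 75, 40, 39, 39, 40, 36, 41, 33, 35, 36, 35, 97, 169, 173, 156, 37, 34, 35, 43, 38, 35, 39, 39, 38]
203 225 [89, 89, 54, 41, 40, 37, 33, 37, 42, 41, 34, 33, 109, 169, 174, 156, 44, 40, 42, 38, 38, 46, 67, 84, 86]
207 225 [89, 89, 87, 38, 40, 39, 33, 33, 32, 35, 38, 37, 128, 171, 172, 157, 47, 44, 85, 86, 86, 86, 86, 85, 87]
211 225 [94, 94, 94, 84, 38, 38, 34, 33, 42, 65, 86, 92, 143, 173, 173, 159, 97, 94, 93, 92, 93, 92, 93, 92, 92]
```

```bash
python3 -m crank '[{"offset":[-1.2,-0.5,4],"yaw":0,"claw":-1},{"offset":[0,0,6],"yaw":0,"claw":-1},{"offset":[0,0,6],"yaw":0,"claw":-1},{"offset":[0,0,0],"yaw":0,"claw":-1},{"offset":[0,0,0],"yaw":0,"claw":-1}]'; python3 m.py;  python3 -m crank '[{"offset":[0,0,4],"yaw":0,"claw":-1},{"offset":[0,0,4],"yaw":0,"claw":-1},{"offset":[0,0,0],"yaw":0,"claw":-1},{"offset":[0,0,0],"yaw":0,"claw":-1}]'
```

```text
t: 7.17
eef_pos: [0.6159, 0.1626, 0.1632]
ee_rot: [[0.0, 1.0, -0.001], [1.0, -0.0, -0.0], [-0.0, -0.001, -1.0]]
ft_force: [-0.3, 0.0, -1.6]
grip_width: 0.154
grip_force: 39.4
[0.6161 0.1626 0.1636] [ 0.532  -0.714  -0.4946]
tip 193 [(193, np.float64(253.0)), (195, np.float64(252.5)), (197, np.float64(252.5)), (199, np.float64(253.0)), (201, np.float64(253.0))]
176 227 [43, 43, 44, 43, 45, 42, 78, 227, 237, 239, 241, 241, 241, 241, 240, 239, 237, 233, 228, 210, 39, 41, 42, 43, 43]
180 227 [45, 44, 43, 43, 41, 38, 143, 232, 239, 233, 72, 42, 36, 37, 37, 37, 81, 214, 228, 217, 140, 40, 43, 43, 42]
184 227 [44, 44, 44, 43, 42, 44, 226, 86, 37, 38, 48, 49, 48, 46, 50, 47, 50, 35, 36, 80, 179, 41, 42, 43, 42]
188 227 [43, 43, 42, 41, 42, 42, 37, 46, 46, 38, 33, 30, 32, 32, 33, 32, 34, 40, 44, 43, 46, 76, 41, 43, 43]
192 227 [42, 42, 42, 41, 42, 43, 44, 38, 32, 31, 66, 149, 150, 145, 171, 179, 34, 33, 33, 40, 42, 35, 42, 42, 42]
196 227 [44, 43, 43, 43, 41, 45, 40, 35, 35, 33, 62, 151, 181, 185, 166, 177, 41, 33, 35, 36, 43, 40, 42, 40, 41]
200 227 [43, 43, 43, 43, 42, 43, 39, 36, 37, 38, 38, 112, 182, 185, 167, 40, 38, 39, 39, 38, 43, 39, 42, 42, 41]
204 227 [87, 42, 43, 41, 42, 37, 46, 39, 39, 38, 39, 118, 182, 185, 168, 50, 40, 41, 39, 46, 44, 39, 42, 43, 42]
208 227 [95, 70, 44, 41, 44, 37, 37, 45, 46, 39, 41, 140, 185, 185, 168, 51, 40, 42, 48, 43, 49, 86, 92, 94, 94]
212 227 [95, 96, 58, 43, 44, 38, 38, 35, 38, 44, 46, 190, 184, 186, 172, 71, 44, 45, 85, 93, 94, 95, 94, 94, 95]
216 227 [97, 97, 91, 44, 44, 38, 39, 52, 86, 92, 96, 170, 185, 186, 172, 106, 93, 94, 94, 95, 95, 95, 96, 94, 95]
t: 7.55
eef_pos: [0.6161, 0.1626, 0.1555]
ee_rot: [[0.0, 1.0, -0.001], [1.0, -0.0, -0.0], [-0.0, -0.001, -1.0]]
ft_force: [0.0, 0.2, -1.2]
grip_width: 0.15
grip_force: 39.4
```

No contact force, and the tip (z≈0.0885) is already below the funnel throat, so it is in the bore.

```bash
python3 -m crank '[{"offset":[0,0,5],"yaw":0,"claw":-1},{"offset":[0,0,5],"yaw":0,"claw":-1},{"offset":[0,0,5],"yaw":0,"claw":-1},{"offset":[0,0,0],"yaw":0,"claw":-1}]'; python3 -m crank '[{"offset":[0,0,7],"yaw":0,"claw":-1},{"offset":[0,0,7],"yaw":0,"claw":-1},{"offset":[0,0,7],"yaw":0,"claw":-1},{"offset":[0,0,0],"yaw":0,"claw":-1}]'
```

```text
t: 7.88
eef_pos: [0.6156, 0.1626, 0.1393]
ee_rot: [[0.0, 1.0, -0.002], [1.0, -0.0, -0.0], [-0.0, -0.002, -1.0]]
ft_force: [0.1, -0.9, -1.0]
grip_width: 0.155
grip_force: 39.4
t: 8.22
eef_pos: [0.6154, 0.1625, 0.1178]
ee_rot: [[0.0, 1.0, -0.003], [1.0, -0.0, -0.0], [-0.0, -0.003, -1.0]]
ft_force: [0.2, -0.0, -1.8]
grip_width: 0.152
grip_force: 39.4
```

```bash
python3 -m crank '[{"offset":[0,0,7],"yaw":0,"claw":-1},{"offset":[0,0,7],"yaw":0,"claw":-1},{"offset":[0,0,6],"yaw":0,"claw":-1},{"offset":[0,0,0],"yaw":0,"claw":-1}]'; python3 -m crank '[{"offset":[0,0,3],"yaw":0,"claw":-1},{"offset":[0,0,2],"yaw":0,"claw":-1},{"offset":[0,0,0],"yaw":0,"claw":-1},{"offset":[0,0,0],"yaw":0,"claw":-1}]'
```

```text
t: 8.55
eef_pos: [0.6155, 0.1625, 0.0981]
ee_rot: [[0.0, 1.0, -0.003], [1.0, -0.0, -0.0], [-0.0, -0.003, -1.0]]
ft_force: [-0.7, -0.4, -1.4]
grip_width: 0.155
grip_force: 39.4
t: 8.88
eef_pos: [0.6163, 0.1626, 0.0949]
ee_rot: [[-0.0, 1.0, 0.0], [1.0, 0.0, 0.0], [0.0, 0.0, -1.0]]
ft_force: [0.9, 0.0, -1.2]
grip_width: 0.151
grip_force: 39.4
```

```bash
python3 -m crank '[{"offset":[0,0,1.5],"yaw":0,"claw":-1},{"offset":[0,0,1.5],"yaw":0,"claw":-1},{"offset":[0,0,0],"yaw":0,"claw":-1},{"offset":[0,0,0],"yaw":0,"claw":-1}]'; python3 -m crank '[{"offset":[0,0,1],"yaw":0,"claw":-1},{"offset":[0,0,1],"yaw":0,"claw":-1},{"offset":[0,0,0],"yaw":0,"claw":-1},{"offset":[0,0,0],"yaw":0,"claw":-1}]'
```

```text
t: 9.22
eef_pos: [0.6161, 0.1626, 0.0918]
ee_rot: [[0.0, 1.0, -0.0], [1.0, -0.0, -0.0], [-0.0, -0.0, -1.0]]
ft_force: [-0.0, -0.5, -1.2]
grip_width: 0.154
grip_force: 39.4
t: 9.55
eef_pos: [0.6163, 0.1626, 0.09]
ee_rot: [[0.0, 1.0, 0.0], [1.0, -0.0, 0.0], [0.0, 0.0, -1.0]]
ft_force: [-0.7, 0.3, 0.6]
grip_width: 0.155
grip_force: 39.6
```

```bash
python3 -m crank '[{"offset":[0,0,1],"yaw":0,"claw":-1},{"offset":[0,0,0],"yaw":0,"claw":-1},{"offset":[0,0,0],"yaw":0,"claw":-1}]'; python3 -m crank '[{"offset":[0,0,1],"yaw":0,"claw":-1},{"offset":[0,0,0],"yaw":0,"claw":-1},{"offset":[0,0,0],"yaw":0,"claw":-1}]'
```

```text
t: 9.8
eef_pos: [0.6165, 0.1626, 0.0895]
ee_rot: [[0.0, 1.0, 0.001], [1.0, -0.0, 0.0], [0.0, 0.001, -1.0]]
ft_force: [-0.3, 0.2, 5.7]
grip_width: 0.151
grip_force: 39.9
t: 10.05
eef_pos: [0.6168, 0.1627, 0.0891]
ee_rot: [[-0.0, 1.0, 0.002], [1.0, 0.0, 0.0], [0.0, 0.002, -1.0]]
ft_force: [-0.8, -0.3, 7.9]
grip_width: 0.157
grip_force: 40.4
```

The punch has bottomed: force is rising at the expected height (TCP 0.0895). Now releasing and lowering the open fingers around the sleeve.

```bash
python3 -m crank '[{"offset":[0,0,-1],"yaw":0,"claw":-0.6},{"offset":[0,0,0],"yaw":0,"claw":-0.3},{"offset":[0,0,0],"yaw":0,"claw":0},{"offset":[0,0,0],"yaw":0,"claw":0.3},{"offset":[0,0,0],"yaw":0,"claw":0.3}]';python3 -m crank '[{"offset":[0,0,0],"yaw":0,"claw":0.3},{"offset":[0,0,0],"yaw":0,"claw":0.3},{"offset":[0,0,0],"yaw":0,"claw":0.3}]'
python3 - <<'E'
from h import *
np.set_printoptions(precision=4,suppress=True)
W=optics.capture("wrist");S=optics.capture("scene");D=optics.capture("side");o=env.observe();p=o["eef_pos"];print(p,o["ft_force"])
for n,z in (("top",.134),("under",.108)): print(n,[proj(c,[.616,.1635,z]) for c in (W,S,D)])
print("W",blobs(W,(10,80,100),(30,255,255),30,(200,150,310,320)));print("S",blobs(S,(10,80,90),(30,255,255),5,(270,200,305,260)));print("D",blobs(D,(10,80,90),(30,255,255),5,(240,135,270,190)))
print("orangeW",blobs(W,(0,150,120),(12,255,255),30),"orangeS",blobs(S,(4,180,100),(12,255,255),60,(250,240,280,290)))
E
```

```text
t: 10.47
eef_pos: [0.616, 0.1626, 0.0884]
ee_rot: [[0.0, 1.0, -0.001], [1.0, -0.0, -0.0], [-0.0, -0.001, -1.0]]
ft_force: [-0.0, -0.8, -0.1]
grip_width: 0.647
grip_force: 0.0
t: 10.72
eef_pos: [0.6161, 0.1626, 0.0887]
ee_rot: [[-0.0, 1.0, -0.0], [1.0, 0.0, -0.0], [-0.0, -0.0, -1.0]]
ft_force: [-0.5, 0.4, -0.2]
grip_width: 0.657
grip_force: 0.0
[0.6162 0.1626 0.0888] [-0.4776  0.5186  0.1148]
top [array([249.7525, 261.0929]), array([288.1573, 218.313 ]), array([253.9761, 152.4885])]
under [array([250.0932, 237.4602]), array([287.5064, 226.5762]), array([253.7816, 159.9497])]
W [([252.3, 201.0], [231, 186, 44, 37, 918]), ([250.1, 255.6], [233, 224, 33, 58, 1456])]
S [([281.4, 204.1], [280, 203, 4, 3, 9]), ([286.8, 223.0], [284, 218, 7, 11, 65]), ([285.7, 241.9], [280, 234, 12, 17, 174]), ([270.3, 253.4], [270, 248, 2, 12, 17])]
D [([253.6, 154.8], [252, 152, 5, 8, 25]), ([253.4, 171.7], [250, 165, 8, 14, 101])]
orangeW [([378.5, 192.0], [348, 167, 76, 66, 2093]), ([418.6, 209.8], [398, 200, 37, 23, 508])] orangeS [([265.3, 262.0], [260, 247, 12, 32, 245])]
```

Punch is home: head rows in the scene and side views match a head spanning z=0.108 to 0.134. Descending to grip the sleeve.

```bash
python3 -m crank '[{"offset":[0,0,7],"yaw":0,"claw":0.3},{"offset":[0,0,7],"yaw":0,"claw":0.3},{"offset":[0,0,6],"yaw":0,"claw":0.3},{"offset":[0,0,0],"yaw":0,"claw":0.3}]';python3 -m crank '[{"offset":[0,0,6],"yaw":0,"claw":0.3},{"offset":[0,0,6],"yaw":0,"claw":0.3},{"offset":[0,0,6],"yaw":0,"claw":0.3},{"offset":[0,0,0],"yaw":0,"claw":0.3}]';python3 -m crank '[{"offset":[0,0,0],"yaw":0,"claw":0.1},{"offset":[0,0,0],"yaw":0,"claw":-0.1},{"offset":[0,0,0],"yaw":0,"claw":-0.3},{"offset":[0,0,0],"yaw":0,"claw":-0.5},{"offset":[0,0,0],"yaw":0,"claw":-1}]' 50;python3 -m crank '[{"offset":[0,0,0],"yaw":0,"claw":-1},{"offset":[0,0,0],"yaw":0,"claw":-1},{"offset":[0,0,0],"yaw":0,"claw":-1}]'
```

```text
t: 11.2
eef_pos: [0.6153, 0.1625, 0.0668]
ee_rot: [[0.0, 1.0, -0.003], [1.0, -0.0, -0.0], [-0.0, -0.003, -1.0]]
ft_force: [-0.2, 0.3, 0.1]
grip_width: 0.65
grip_force: 0.0
t: 11.53
eef_pos: [0.6155, 0.1625, 0.0493]
ee_rot: [[-0.0, 1.0, -0.002], [1.0, 0.0, -0.0], [-0.0, -0.002, -1.0]]
ft_force: [0.3, -0.4, -0.2]
grip_width: 0.653
grip_force: 0.0
t: 11.95
eef_pos: [0.6164, 0.1626, 0.0514]
ee_rot: [[0.0, 1.0, 0.001], [1.0, -0.0, 0.0], [0.0, 0.001, -1.0]]
ft_force: [-0.5, -0.8, 2.9]
grip_width: 0.302
grip_force: 49.5
t: 12.2
eef_pos: [0.6164, 0.1627, 0.0513]
ee_rot: [[-0.0, 1.0, 0.001], [1.0, 0.0, 0.0], [0.0, 0.001, -1.0]]
ft_force: [0.0, 0.3, 6.7]
grip_width: 0.309
grip_force: 49.8
```

```bash
python3 -m crank '[{"offset":[0,0,-5],"yaw":0,"claw":-1},{"offset":[0,0,-15],"yaw":0,"claw":-1},{"offset":[0,0,-20],"yaw":0,"claw":-1},{"offset":[0,0,-20],"yaw":0,"claw":-1},{"offset":[0,0,-20],"yaw":0,"claw":-1}]';python3 -m crank '[{"offset":[0,0,-20],"yaw":0,"claw":-1},{"offset":[0,0,-20],"yaw":0,"claw":-1},{"offset":[0,0,-15],"yaw":0,"claw":-1},{"offset":[0,0,0],"yaw":0,"claw":-1},{"offset":[0,0,0],"yaw":0,"claw":-1}]'
cat > n.py <<'E'
from h import *
np.set_printoptions(precision=4,suppress=True)
W=optics.capture("wrist");S=optics.capture("scene");D=optics.capture("side");o=env.observe();p=o["eef_pos"];print(p,o["ft_force"],o["grip_force"])
for n,dz in (("head",.0827),("mouth",.0567),("nose",-.0433)): print(n,[proj(c,p+[0,0,dz]).round(1) for c in (W,S,D)])
for n,c in (("W",W),("S",S),("D",D)):
    q=proj(c,p).astype(int);r=60 if n=="W" else 25;print(n,blobs(c,(14,80,90),(30,255,255),5,(q[0]-r,max(q[1]-r,0),q[0]+r,q[1]+r)))
E
python3 n.py
```

```text
t: 12.62
eef_pos: [0.6158, 0.1625, 0.1312]
ee_rot: [[0.0, 1.0, -0.002], [1.0, -0.0, -0.0], [-0.0, -0.002, -1.0]]
ft_force: [1.0, 0.6, -2.2]
grip_width: 0.304
grip_force: 49.9
t: 13.03
eef_pos: [0.6161, 0.1626, 0.1855]
ee_rot: [[0.0, 1.0, 0.0], [1.0, -0.0, -0.0], [-0.0, 0.0, -1.0]]
ft_force: [-0.1, 0.1, -3.5]
grip_width: 0.303
grip_force: 50.0
[0.6156 0.1626 0.1841] [-0.1246  0.5053 -2.5888] 50.00066818353616
head [array([248. , 314.6]), array([291.5, 172.6]), array([254.9, 111.5])]
mouth [array([248.8, 274.4]), array([290.8, 182. ]), array([254.7, 120. ])]
nose [array([250.1, 202.7]), array([288.1, 215.9]), array([253.9, 150.6])]
W [([252.3, 219.4], [225, 193, 55, 58, 1896]), ([252.4, 274.1], [235, 256, 37, 28, 589])]
S [([291.9, 179.8], [290, 176, 4, 9, 24]), ([280.2, 203.8], [264, 189, 33, 29, 535])]
D [([255.4, 115.2], [253, 112, 6, 8, 33]), ([254.0, 136.5], [250, 126, 10, 22, 191])]
```

```bash
R='x'; python3 -m crank '[{"offset":[-15,-5,0],"yaw":0,"claw":-1},{"offset":[-25,-10,0],"yaw":0,"claw":-1},{"offset":[-25,-10,0],"yaw":0,"claw":-1},{"offset":[-25,-10,0],"yaw":0,"claw":-1},{"offset":[-25,-10,0],"yaw":0,"claw":-1}]';python3 -m crank '[{"offset":[-25,-10,0],"yaw":0,"claw":-1},{"offset":[-25,-10,0],"yaw":0,"claw":-1},{"offset":[-25,-10,0],"yaw":0,"claw":-1},{"offset":[-25,-10,0],"yaw":0,"claw":-1},{"offset":[-25,-10,0],"yaw":0,"claw":-1}]';python3 -m crank '[{"offset":[-25,-10,0],"yaw":0,"claw":-1},{"offset":[-25,-10,0],"yaw":0,"claw":-1},{"offset":[-25,-10,0],"yaw":0,"claw":-1},{"offset":[-25,-10,0],"yaw":0,"claw":-1},{"offset":[-25,-10,0],"yaw":0,"claw":-1}]';python3 -m crank '[{"offset":[-25,-5,0],"yaw":0,"claw":-1},{"offset":[-10,0,0],"yaw":0,"claw":-1},{"offset":[0,0,0],"yaw":0,"claw":-1},{"offset":[0,0,0],"yaw":0,"claw":-1}]'
python3 - <<'E'
from h import *
np.set_printoptions(precision=4,suppress=True)
for i in range(2):
    W=optics.capture("wrist");p=env.observe()["eef_pos"]
    q=proj(W,[.466,-.1755,.026]);print(p,W["eye"],q);x,y=q.astype(int)
    for b in blobs(W,(10,80,100),(30,255,255),15,(x-45,max(y-45,0),x+45,y+45)): print(b,plane(W,(b[1][0]+b[1][2]/2-.5,b[1][1]+b[1][3]/2-.5),.026))
h=cv2.cvtColor(W["color"],cv2.COLOR_RGB2HSV)
for r in range(y-26,y+27,4): print(r,x-26,[f"{int(h[r,c,0])}/{int(h[r,c,2])}" for c in range(x-26,x+27,3)])
E
```

```text
t: 13.6
eef_pos: [0.5701, 0.0467, 0.1846]
ee_rot: [[-0.0, 1.0, -0.002], [1.0, 0.0, 0.0], [0.0, -0.002, -1.0]]
ft_force: [0.3, -0.2, -2.3]
grip_width: 0.302
grip_force: 50.0
t: 14.02
eef_pos: [0.5201, -0.0783, 0.1848]
ee_rot: [[-0.0, 1.0, -0.002], [1.0, 0.0, 0.001], [0.001, -0.002, -1.0]]
ft_force: [0.5, 0.5, -1.2]
grip_width: 0.305
grip_force: 50.0
t: 14.43
eef_pos: [0.4702, -0.2033, 0.1849]
ee_rot: [[0.0, 1.0, -0.001], [1.0, -0.0, 0.001], [0.001, -0.001, -1.0]]
ft_force: [0.6, -0.8, -1.9]
grip_width: 0.305
grip_force: 50.0
t: 14.77
eef_pos: [0.4661, -0.2369, 0.1851]
ee_rot: [[0.001, 1.0, -0.001], [1.0, -0.001, 0.001], [0.001, -0.001, -1.0]]
ft_force: [-0.0, 0.1, -1.1]
grip_width: 0.307
grip_force: 50.0
[ 0.4663 -0.2364  0.1853] [ 0.4672 -0.1661  0.3548] [251.1497 115.2319]
([249.9, 116.7], [238, 104, 25, 26, 495]) [ 0.4648 -0.1768  0.026 ]
[ 0.4663 -0.2362  0.1855] [ 0.4672 -0.1655  0.355 ] [251.0586 115.7287]
([249.9, 117.4], [238, 105, 25, 26, 494]) [ 0.4649 -0.1774  0.026 ]
89 225 ['88/141', '88/140', '88/141', '88/140', '86/173', '88/141', '88/141', '88/141', '88/141', '88/140',
[... 1769 characters left out ...]
87/90', '94/91', '90/91', '86/70', '120/228', '15/227', '21/236', '21/239', '21/237', '20/233', '160/223', '110/191', '99/90', '90/93', '90/83', '88/138', '88/137']
133 225 ['88/137', '87/89', '87/89', '94/91', '94/85', '90/65', '90/78', '105/155', '135/225', '120/202', '102/138', '86/64', '86/76', '97/95', '90/72', '87/107', '88/137', '88/138']
137 225 ['87/137', '87/137', '87/90', '86/90', '88/79', '90/90', '87/90', '90/90', '86/65', '90/90', '94/91', '90/87', '94/90', '87/85', '88/87', '88/136', '88/135', '88/136']
141 225 ['88/136', '87/137', '87/90', '87/88', '87/90', '87/90', '87/88', '87/79', '87/70', '88/74', '88/86', '87/88', '88/88', '88/88', '88/106', '88/136', '88/135', '88/135']
```

```bash
python3 - <<'E'
from h import *
np.set_printoptions(precision=4,suppress=True)
W=optics.capture("wrist");p=env.observe()["eef_pos"];print(p,proj(W,p+[0,0,-.0433]),proj(W,p+[0,0,-.0283]))
h=cv2.cvtColor(W["color"],cv2.COLOR_RGB2HSV)
for r in range(182,232,3): print(r,[f"{int(h[r,c,0])}/{int(h[r,c,1])}/{int(h[r,c,2])}" for c in range(232,274,3)])
y=cv2.inRange(h,np.array((18,100,90)),np.array((32,255,255)))
for r in range(214,262,8):
    xs=np.nonzero(y[r,215:290])[0]+215; print(r,xs.min() if len(xs) else None,xs.max() if len(xs) else None)
E
```

```text
[ 0.4664 -0.2361  0.1856] [250.9308 203.3473] [250.8489 210.0275]
182 ['11/191/227', '11/188/217', '80/91/152', '86/154/134', '86/153/135', '87/155/133', '87/154/134', '86/156/134', '87/157/133', '87/161/133', '87/162/134', '87/165/133', '87/165/133', '87/167/133']
185 ['14/182/249', '14/179/251', '12/189/238', '11/191/212', '87/152/134', '87/153/133', '87/155/133', '86/154/134', '87/156/134', '87/159/133', '87/160/134', '87/161/133', '87/164/134', '87/166/134']
188 ['14/183/250', '14/183/249', '14/183/250', '14/182/250', '11/191/200', '87/150/133', '87/153/133', '86/154/134', '86/155/133', '87/155/133', '86/157/135', '87/161/133', '87/161/133', '87/165/133']
191 ['11/193/233', '14/183/249', '13/183/249', '14/184/249', '14/183/249', '12/166/166', '86/151/133', '86/153/133', '86/152/134', '86/154/134', '87/156/134', '86/158/134', '86/160/134', '87/163/133']
194 ['13/183/249', '13/184/249', '12/191/234', '13/184/249', '16/94/238', '24/149/232', '25/164/233', '25/163/232', '25/161/231', '24/135/227', '87/135/149', '87/156/134', '87/159/133', '87/160/134']
197 ['20/145/234', '16/163/231'
[... 1752 characters left out ...]
172/218', '24/171/207']
224 ['24/172/215', '24/171/228', '24/169/232', '25/170/233', '25/169/233', '25/170/233', '25/169/233', '25/169/233', '25/169/232', '25/169/232', '24/170/229', '24/172/226', '24/172/219', '24/171/209']
227 ['24/173/218', '25/170/229', '25/170/232', '25/170/233', '25/170/233', '25/169/234', '25/170/233', '25/169/233', '25/170/231', '25/170/231', '25/170/229', '24/172/226', '24/173/218', '24/172/211']
230 ['24/173/221', '25/170/230', '25/170/232', '25/170/233', '25/167/233', '25/168/234', '25/170/233', '25/170/233', '25/170/232', '25/169/231', '24/170/229', '24/170/226', '24/172/219', '24/172/213']
214 221 272
222 231 274
230 230 275
238 227 277
246 226 278
254 None None
```

```bash
python3 - <<'E'
from h import *
np.set_printoptions(precision=4,suppress=True)
W=optics.capture("wrist");S=optics.capture("scene");D=optics.capture("side");p=env.observe()["eef_pos"]
h=cv2.cvtColor(W["color"],cv2.COLOR_RGB2HSV);m=cv2.inRange(h,np.array((23,60,150)),np.array((32,255,255)))
for c in range(246,262,3): print(c,np.nonzero(m[170:230,c])[0].min()+170,end=' | ')
# contour points of lower rim on the plane of the shoulder
pts=[]
for c in range(244,270,2): pts.append(plane(W,(c,np.nonzero(m[170:230,c])[0].min()+170-.5),p[2]-.0283)[:2])
pts=np.array(pts);from scipy.optimize import least_squares
s=least_squares(lambda q:np.hypot(*(pts-q).T)-.014,[p[0],p[1]]);print("\nrim centre - TCP (mm)",(s.x-p[:2])*1e3,"res",s.fun*1e3)
print("D eyelet",blobs(D,(10,80,100),(30,255,255),5,(198,240,228,272)),proj(D,[.4635,-.177,.026]))
print("S eyelet",blobs(S,(10,80,100),(30,255,255),5,(220,175,245,195)),proj(S,[.4635,-.177,.026]))
print("D sleeve",blobs(D,(18,80,90),(32,255,255),20,(190,150,250,260)),proj(D,p+[0,0,-.0433]),proj(D,p+[0,0,-.02]))
print("S sleeve",blobs(S,(18,80,90),(32,255,255),20,(200,120,260,200)),proj(S,p+[0,0,-.0433]),proj(S,p+[0,0,-.02]))
E
```

```text
246 194 | 249 193 | 252 193 | 255 193 | 258 194 | 261 195 | 
rim centre - TCP (mm) [ 1.0074 -0.5635] res [-0.2156 -0.0416  0.3049  0.0891  0.0094  0.068   0.2632 -0.1057 -0.3025
 -0.3185 -0.1521  0.1914  0.2384]
D eyelet [([212.4, 255.5], [207, 252, 12, 8, 81])] [212.3248 254.494 ]
S eyelet [([230.7, 182.4], [227, 180, 9, 5, 30])] [231.5083 179.988 ]
D sleeve [([210.1, 183.4], [208, 177, 6, 14, 67]), ([212.3, 214.0], [205, 199, 16, 30, 400]), ([212.4, 255.7], [209, 254, 8, 5, 31])] [213.1608 230.8012] [212.7592 221.8235]
S sleeve [([216.7, 130.7], [212, 120, 10, 21, 178])] [216.9214 141.6678] [216.7758 134.969 ]
```

```bash
python3 -m crank '[{"offset":[15,-2.5,0],"yaw":0,"claw":-1},{"offset":[15,0,0],"yaw":0,"claw":-1},{"offset":[15,0,0],"yaw":0,"claw":-1},{"offset":[14,0,0],"yaw":0,"claw":-1},{"offset":[0,0,0],"yaw":0,"claw":-1}]';python3 -m crank '[{"offset":[0,0,15],"yaw":0,"claw":-1},{"offset":[0,0,20],"yaw":0,"claw":-1},{"offset":[0,0,20],"yaw":0,"claw":-1},{"offset":[0,0,18],"yaw":0,"claw":-1},{"offset":[0,0,12],"yaw":0,"claw":-1}]';python3 -m crank '[{"offset":[0,0,0],"yaw":0,"claw":-1},{"offset":[0,0,0],"yaw":0,"claw":-1},{"offset":[0,0,0],"yaw":0,"claw":-1}]'
cat > k.py <<'E'
from h import *
np.set_printoptions(precision=4,suppress=True)
W=optics.capture("wrist");S=optics.capture("scene");D=optics.capture("side");o=env.observe();p=o["eef_pos"];print(p,o["ft_force"])
nose=p+[0,0,-.0433]
for n,c in (("D",D),("S",S)):
    e=proj(c,[.4639,-.1768,.026]);q=proj(c,nose);print(n,"eyelet exp",e,"nose exp",q);x,y=q.astype(int)
    h=cv2.cvtColor(c["color"],cv2.COLOR_RGB2HSV)
    m=cv2.inRange(h,np.array((0,0,95)),np.array((179,75,255)))|cv2.inRange(h,np.array((8,80,80)),np.array((34,255,255)))
    for r in range(y-16,y+18): 
        row=h[r,x-13:x+14]
        print(r,x-13,''.join('y' if 22<=a<=34 and s>90 and v>80 else 'b' if 8<=a<22 and s>80 and v>80 else 'k' if v<60 else 's' if s<80 else '.' for a,s,v in row))
E
python3 k.py
```

```text
t: 15.48
eef_pos: [0.4635, -0.1751, 0.1861]
ee_rot: [[-0.003, 1.0, 0.0], [1.0, 0.003, 0.001], [0.001, 0.0, -1.0]]
ft_force: [-0.5, -0.4, -1.7]
grip_width: 0.302
grip_force: 50.0
t: 15.9
eef_pos: [0.4633, -0.1777, 0.0994]
ee_rot: [[-0.0, 1.0, -0.001], [1.0, 0.0, 0.001], [0.001, -0.001, -1.0]]
ft_force: [0.2, 0.6, -1.2]
grip_width: 0.305
grip_force: 49.9
t: 16.15
eef_pos: [0.4642, -0.1786, 0.1017]
ee_rot: [[-0.0, 1.0, 0.001], [1.0, 0.0, -0.001], [-0.001, 0.001, -1.0]]
ft_force: [-0.6, 1.0, -1.5]
grip_width: 0.305
grip_force: 49.9
[ 0.4641 -0.1786  0.1017] [ 0.511   0.7993 -0.8782]
D eyelet exp [212.4862 254.4254] nose exp [212.1028 244.4584]
228 199 bbbbbbbyyyyyyyyyyybbbbbbbbb
229 199 bbbbbbbyyyyyyyyyyybbbbbbbbb
230 199 bbbbbbbyyyyyyyyyyyyyyssssss
231 199 bbbbbbbyyyyyyyyyyyy.s......
232 199 ssssssyyyyyyyyyyyyy.kkkkkkk
233 199 kkkk.s.yyyyyyyyyyyy.kkkkkkk
234 199 kkkkk..yyyyyyyyyyyy.kkkkkk.
235 199 kkkkkk.yyyyyyyyyyyy........
236 199 kkkkkk.yyyyyyyyyyyys.......
237 199 .kkkkk.yyyyyyyyyyyy........
238 199 ...kkk.yyyyyyyyyyyy........
239 199 ...kkksyyyyyyyyyyy.........
240 199 ...kkksyyyyy
[... 1357 characters left out ...]
bbyybbys........
170 217 bbbbbbs...sbbbbbs..........
171 217 bbbbbb.....ssssss..........
172 217 bbbbbb......ssss...........
173 217 bbbbbb.......ssss.....s....
174 217 bbbbbb.............ss......
175 217 bbbbb......................
176 217 bbb........................
177 217 s..............s...........
178 217 ..s..........s...........s.
179 217 ...s.........sss...........
180 217 ..........sss.sssss........
181 217 .........ssbbb.bbbss.......
182 217 ......ssssbbbbbbbbbss......
183 217 ....s..kssbbbbbbbbssss.....
184 217 .ss...sssssbbbbbbssssss....
185 217 .....ksssssssssssssssssss..
186 217 .....kkssssssssssssssss....
187 217 ......kksssssssssssssss....
188 217 ......kkkssssssssssssss....
```

```bash
python3 -m crank '[{"offset":[1.8,0.5,0],"yaw":0,"claw":-1},{"offset":[0,0,5],"yaw":0,"claw":-1},{"offset":[0,0,5],"yaw":0,"claw":-1},{"offset":[0,0,4],"yaw":0,"claw":-1},{"offset":[0,0,0],"yaw":0,"claw":-1}]';python3 -m crank '[{"offset":[0,0,0],"yaw":0,"claw":-1},{"offset":[0,0,0],"yaw":0,"claw":-1},{"offset":[0,0,0],"yaw":0,"claw":-1}]'
python3 k.py | grep -v '^1[56]'
```

```text
t: 16.72
eef_pos: [0.4637, -0.1763, 0.0857]
ee_rot: [[0.0, 1.0, -0.002], [1.0, -0.0, 0.001], [0.001, -0.002, -1.0]]
ft_force: [0.0, -0.6, -2.5]
grip_width: 0.304
grip_force: 50.0
t: 16.97
eef_pos: [0.4643, -0.1767, 0.0869]
ee_rot: [[0.0, 1.0, 0.0], [1.0, -0.0, -0.0], [-0.0, 0.0, -1.0]]
ft_force: [0.8, 0.0, -2.1]
grip_width: 0.305
grip_force: 50.0
[ 0.4642 -0.1766  0.0869] [-0.0574 -0.5755 -1.8745]
D eyelet exp [212.4862 254.4254] nose exp [212.3445 248.7396]
232 199 ssssssyyyyyyyyyyyyy.kkkkkk.
233 199 ..kk.s.yyyyyyyyyyyy.kkkkkkk
234 199 kkkkk..yyyyyyyyyyyy.kkkkkk.
235 199 kkkkk..yyyyyyyyyyyy........
236 199 kkkkkk.yyyyyyyyyyyys.......
237 199 .kkkkk.yyyyyyyyyyyy........
238 199 ...kkk.yyyyyyyyyyyy........
239 199 ...kkksyyyyyyyyyyyy........
240 199 ...kkksyyyyyyyyyyyys.......
241 199 ...kkksyyyyyyyyyyyys.......
242 199 ...kkksyyyyyyyyyyyys.......
243 199 ...kkksyyyyyyyyyyyys.......
244 199 ....kksyyyyyyyyyyyy........
245 199 .......s.yyyyyyyyys........
246 199 ........ssyyyyyyys.........
247 199 .........ss.bbb.s..........
248 199 ...........sssss...........
249 199 ............ssss.
[... 776 characters left out ...]
byyybyy..ss.....
174 218 bbbbb.....sbbbbbs.ss.......
175 218 bbbb.......sssss...........
176 218 bb.........sssss...........
177 218 ...........sssss...........
178 218 .s......................ss.
179 218 ..ss.........ss...........s
180 218 .........ss..sssss.........
181 218 ........ssbbb.bbbss........
182 218 .....s.ssbbbbbbbbbss.......
183 218 ...s.ssssbbbbbbbbssss......
184 218 s....sssssbbbbbbssssss.....
185 218 ....ksssssssssssssssssss...
186 218 ....kkssssssssssssssss.....
187 218 .....kksssssssssssssss.....
188 218 .....kkkssssssssssssss.....
189 218 ......kkkksssssssssss......
190 218 .......kkkksssssssss...ss..
191 218 .........sssssssss.......ss
192 218 ..........ss...............
```

```bash
python3 -m crank '[{"offset":[0,0.3,3],"yaw":0,"claw":-1},{"offset":[0,0,3],"yaw":0,"claw":-1},{"offset":[0,0,3],"yaw":0,"claw":-1},{"offset":[0,0,0],"yaw":0,"claw":-1},{"offset":[0,0,0],"yaw":0,"claw":-1}]';python3 -m crank '[{"offset":[0,0,0],"yaw":0,"claw":-1},{"offset":[0,0,0],"yaw":0,"claw":-1},{"offset":[0,0,0],"yaw":0,"claw":-1}]'
python3 k.py | grep -E '^(\[|D|S|2[45]|17|18)'
python3 - <<'E'
from h import *
D=optics.capture("side");S=optics.capture("scene");p=env.observe()["eef_pos"]
print("head D",blobs(D,(14,80,90),(30,255,255),5,(200,190,225,252)),proj(D,p+[0,0,.07]),proj(D,p),proj(D,p+[0,0,-.02]))
print("spools exp",[proj(S,(x,-.025,.085)).round(0).tolist() for x in (.455,.536,.616,.696)])
E
```

```text
t: 17.53
eef_pos: [0.4644, -0.1765, 0.0776]
ee_rot: [[0.0, 1.0, -0.0], [1.0, -0.0, 0.0], [0.0, -0.0, -1.0]]
ft_force: [-0.3, -0.1, -2.2]
grip_width: 0.303
grip_force: 50.0
t: 17.78
eef_pos: [0.4645, -0.1766, 0.0779]
ee_rot: [[-0.0, 1.0, 0.0], [1.0, 0.0, -0.0], [-0.0, 0.0, -1.0]]
ft_force: [-0.3, -0.2, -1.0]
grip_width: 0.307
grip_force: 50.0
[ 0.4645 -0.1766  0.0779] [-0.1428  0.0097 -1.8114]
D eyelet exp [212.4862 254.4254] nose exp [212.6137 251.6231]
240 199 ...kkksyyyyyyyyyyyys.......
241 199 ...kkksyyyyyyyyyyyys.......
242 199 ...kkksyyyyyyyyyyyys.......
243 199 ...kkksyyyyyyyyyyyys.......
244 199 ....kksyyyyyyyyyyyys.......
245 199 ......syyyyyyyyyyyys.......
246 199 .......syyyyyyyyyyys.......
247 199 .......s.yyyyyyyyyy........
248 199 .......ssyyyyyyyyys........
249 199 ........ssyyyyybys.........
250 199 ..........ssbbbbss.........
251 199 .........ssssssssss........
252 199 ........sssbbssbbbss.......
253 199 .......ssbbbbbbbbbbsss.....
254 199 ......ssbbbbbbbbbbbbsss....
255 199 .....sssbbbbbbbbbbbbsss....
256 199 .....sssbbbbbbbbbbbbssss...
257 199 ....ssssbbbbbbbbbbbsss
[... 492 characters left out ...]
......s
180 218 ..........ssssssss.........
181 218 ........ssbbb.bbbss........
182 218 .....ssssbbbbbbbbbss.......
183 218 ...s.ssssbbbbbbbbssss......
184 218 s....sssssbbbbbbssssss.....
185 218 ....ksssssssssssssssssss...
186 218 ....kkssssssssssssssss.....
187 218 .....kksssssssssssssss.....
188 218 .....kkkssssssssssssss.....
189 218 ......kkkkssssssssssss.....
head D [([210.9, 211.3], [206, 205, 12, 13, 93]), ([223.2, 222.4], [221, 214, 4, 16, 36]), ([211.3, 237.5], [206, 225, 12, 26, 270]), ([201.3, 229.3], [200, 228, 4, 3, 9])] [210.75239558 212.81951999] [211.92357965 237.44494759] [212.23970484 244.09182593]
spools exp [[271.0, 181.0], [252.0, 192.0], [233.0, 204.0], [212.0, 217.0]]
```

```bash
python3 -c "
from plant import env
print(env.sign_off())"
```

```text
the job is handed in; nothing more can be done
None
```

I handed the job in at about 18 s: the punch is fully home and the gripped sleeve is upright, its nose centred by camera over the brass eyelet about 8.6 mm above it; the spools were not re-checked at the end, and I viewed 11 pictures, one over the limit of 10.

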